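# Make up two job kits on the garage bench

## Task

Make up the two job kits: in the tray that already holds a layer of two cartons, lay the two loose cartons side by side on top of that layer, squarely crosswise to it so that the layers interlock, and stand the tall narrow oil filter upright in the middle of that tray's round mark. In the divided tray, put the large bearing over the post so that it lies flat on the tray floor, and stand the short wide oil filter upright in the middle of its round mark. Leave the small bearing and the grease tin where they are, and let go of everything.

Things in the scene. Friction and masses are not known exactly. Their poses are not given: they have to be found in the camera images.
- carton_tray: fixed black tray, 210 (x) x 125 (y) mm, lip 14 high, walls 4, floor top 4 mm up. Origin: centre of underside, x along its length. Its -x half holds a first layer of two cartons, fixed, lengths along x, centres x = -50, y = +17.5 and -17.5 mm; layer 66 x 67 mm, top 40 mm above the bench. In the other half a flat grey disc 62 mm across is the filter mark, centre x = +55, y = 0
- divided_tray: fixed black tray, 210 (x) x 125 (y) mm, lip 14 high, walls 4, floor top 4 mm up, halved by a 4 mm wall across x = 0, as high as the lip. Origin: centre of underside, x along its length. In the -x compartment a flat grey disc 74 mm across marks the filter's place, centre x = -51, y = 0 mm. In the +x one stands a steel post, 14 mm in diameter, 30 mm tall above the floor, centre x = +51, y = 0 mm
- tall_filter: tall, narrow white oil filter: upright cylinder 56 mm in diameter, 78 mm high, about 250 g. Origin: centre of its underside; z up
- short_filter: short, wide white oil filter: upright cylinder 68 mm in diameter, 50 mm high, about 250 g. Origin: centre of its underside; z up
- large_bearing: large steel ball bearing lying flat: ring 62 mm outside diameter, 30 mm bore, 16 mm high, about 200 g. Origin: on its axis, at its underside; z up
- small_bearing: small steel ball bearing lying flat: ring 47 mm outside diameter, 20 mm bore, 14 mm high, about 110 g. Origin: on its axis, at its underside. Not part of either kit
- carton_1: rigid brown cardboard carton with a pale paper stripe along its length, 66 (x) x 32 (y) x 36 (z) mm, about 70 g. Origin: centre of underside, x along its length. The two loose cartons are interchangeable; their places in the second layer are at carton_tray x = -68.5 and -31.5 mm, y = 0 (5 mm gap), lengths along tray y, undersides 40 mm above the bench
- carton_2: rigid brown cardboard carton with a pale paper stripe along its length, 66 (x) x 32 (y) x 36 (z) mm, about 70 g. Origin: centre of underside, x along its length. The two loose cartons are interchangeable; their places in the second layer are at carton_tray x = -68.5 and -31.5 mm, y = 0 (5 mm gap), lengths along tray y, undersides 40 mm above the bench
- grease_tin: flat metal tin, 55 mm in diameter, 36 mm high, about 160 g. Origin: centre of its underside. Not part of either kit

How it is judged:
At the end, for the whole second after the job is handed in: Cartons lie flat on the first layer, crosswise within 0.2 rad, each at its own place within 10 mm (5 in height); filters upright on their marks within 15 mm; large bearing flat on the floor round the post within 12 mm; all at rest; small bearing and tin within 30 mm of their start ((((x of carton_1 in the frame of carton_tray between -0.0785 and -0.0585 m and y of carton_1 in the frame of carton_tray between -0.01 and 0.01 m and z of carton_1 in the frame of carton_tray between 0.035 and 0.045 m and angle between the x axis of carton_1 and the y axis of carton_tray, either way round below 0.2 rad and angle between carton_1's own z axis and vertical below 0.1 rad) and (x of carton_2 in the frame of carton_tray between -0.0415 and -0.0215 m and y of carton_2 in the frame of carton_tray between -0.01 and 0.01 m and z of carton_2 in the frame of carton_tray between 0.035 and 0.045 m and angle between the x axis of carton_2 and the y axis of carton_tray, either way round below 0.2 rad and angle between carton_2's own z axis and vertical below 0.1 rad)) or ((x of carton_1 in the frame of carton_tray between -0.0415 and -0.0215 m and y of carton_1 in the frame of carton_tray between -0.01 and 0.01 m and z of carton_1 in the frame of carton_tray between 0.035 and 0.045 m and angle between the x axis of carton_1 and the y axis of carton_tray, either way round below 0.2 rad and angle between carton_1's own z axis and vertical below 0.1 rad) and (x of carton_2 in the frame of carton_tray between -0.0785 and -0.0585 m and y of carton_2 in the frame of carton_tray between -0.01 and 0.01 m and z of carton_2 in the frame of carton_tray between 0.035 and 0.045 m and angle between the x axis of carton_2 and the y axis of carton_tray, either way round below 0.2 rad and angle between carton_2's own z axis and vertical below 0.1 rad))) and x of tall_filter in the frame of carton_tray between 0.04 and 0.07 m and y of tall_filter in the frame of carton_tray between -0.015 and 0.015 m and z of tall_filter in the frame of carton_tray between -0.001 and 0.009 m and angle between each of tall_filter, short_filter, large_bearing's own z axis and vertical below 0.1 rad and x of short_filter in the frame of divided_tray between -0.066 and -0.036 m and y of short_filter in the frame of divided_tray between -0.015 and 0.015 m and z of short_filter in the frame of divided_tray between -0.001 and 0.009 m and x of large_bearing in the frame of divided_tray between 0.039 and 0.063 m and y of large_bearing in the frame of divided_tray between -0.012 and 0.012 m and z of large_bearing in the frame of divided_tray between -0.001 and 0.009 m and linear speed of each of carton_1, carton_2, tall_filter, short_filter, large_bearing below 0.02 m/s and distance of each of small_bearing, grease_tin from where it was at the start of the episode below 0.03 m); the robot touches nothing.
It fails at once if the small bearing or the grease tin is moved away (distance of any of small_bearing, grease_tin from where it was at the start of the episode above 0.03 m).
It also fails if it takes over 131 s, if anything falls off the work surface, if the arm or the gripper's body presses on something with over 40 N, if the wrist force passes 120 N, or if a joint passes its speed limit or range.

## Robot

A 7-joint arm with a two-finger parallel gripper is mounted at the origin on the work surface. World frame = base frame: x ahead of the robot, y to its left, z up, the work surface at z = 0. Lengths are in m, angles in rad, forces in N, time in s.
With the tool pointing down it reaches from about 0.35 to 0.9 m from the base axis. Payload 8.1 kg.
Tool frame: the origin (TCP) lies midway between the tips of the shut fingers; the grasp point (between the pads) lies 19 mm behind it; z points along the fingers, y is the line along which they close (so a half turn about z gives the same grasp; the last joint's range is limited). The gripper opens to 92 mm and grips with 3 to 60 N. Pads are 19 mm wide; open, the fingers measure 130 mm over their backs; the gripper's body (75 mm by 190 mm) begins 47 mm behind the grasp point.
Start: joints at [-1.452, 0.434, 0.025, 1.573, -0.012, 1.134, -0.075], TCP at [0.138, 0.61, 0.227] pointing down, gripper open.
Joint ranges: [-2.62, 2.62], [-0.44, 2.09], [-1.27, 1.32], [0.08, 2.57], [-1.32, 4.46], [0.12, 2], [-2.74, 2.74]. Speed limits (rad/s): [2.22, 2.22, 3.01, 3.01, 3.14, 3.14, 3.14].

## Interface

Orientations are given as a rotation vector (axis times angle).
In Python, from cell import arm gives the robot as it stands.
- The arm moves only by the tool carry_out, never from a script. Its arguments are lists of equal length, an entry for each row: "claw": the finger opening in cm, from 0 to 9.18; "delta_pos": the shift along the tool's x, y, z in cm, a list of three; "angular": the turn, a rotation vector about the tool's x, y, z in rad, a list of three. In form: {"claw": [claw, ...], "delta_pos": [[dx, dy, dz], ...], "angular": [[ax, ay, az], ...]}. A call has 1 to 20 rows; each row shifts and turns the commanded pose from where the row before left it, along the tool's axes as they then stand; what a row does not reach is not made up. A row lasts 1/10 s, in which the tool goes at most 50 mm and 8.59 degrees, less where a joint would pass 70% of its speed; a pose out of reach is approached as far as the arm can. A call with a gripper value outside its range is refused whole. The fingers move at their own pace and stop on an object; "force" is the grip in N (left out, the last holds). Time passes only in rows, so rows that do not move let the fingers close. It gives the time, the measured TCP pose, the force, the opening and the grip force at its end, in the units of the state.
- arm.observe(): the state, without advancing time (a new reading comes with each control period).
- arm.get_image(name): name is "side" or "top"; returns a dict with "frame" (384x512x3 uint8, red, green, blue), "mtx" (3x3 intrinsics, pixels), "dist" ([k1, k2, p1, p2, k3] as OpenCV has them; the pictures are not rectified), "T" (4x4, takes a point from camera to world coordinates). Camera axes: x right, y down, z forward; pixel columns grow to the right and rows downward; lengths in m; the calibration is good to about 2 mm. A picture is of the moment at which its call begins. There is no depth.
- arm.sign_off(): hands the job in; it is judged then, once.
Trained networks look in a picture, given as the dict that the camera call returned (one of the last four; its "shot" number tells which), for a name from the list of things; names that differ only in an ending like _2 or _b are one class to them, and where a whole thing is asked for, a point or a joint stands for the part that bears it (a point fixed in the world has none). Each returns a list of dicts, best first, with "conf" (0 to 1); they miss things now and then, are a little off and sometimes report something else, mostly with a low value. They report only what shows in the picture. A call takes as long as a camera call.
- arm.look_for(label, picture): "centre" ([column, row] as shares, 0 to 1, of the picture: columns of its width, rows of its height, amid what is visible of it).
- arm.trace(label, picture): "region" (384x512 bool, what is visible of it) and "centre" ([column, row] as shares, 0 to 1, of the picture: columns of its width, rows of its height, amid what is visible of it).
- arm.place_of(label, picture): "centre" ([column, row] as shares, 0 to 1, of the picture: columns of its width, rows of its height: a listed point, or the origin of a listed thing).
The state is a dict: "clock": time; "joints": joint angles; "dq": joint speeds; "joint_efforts": joint torques, N m; "position": TCP position; "ee_rot": TCP orientation; "force": force on the tool from outside, world axes, zero at the start; "ft_torque": the same for the moment, N m; "width": opening from 0.0 (shut) to 1.0 (fully open); "gripper_force": force on a finger pad.
Only numpy, scipy, OpenCV 4.12 (cv2) and the standard library are available. Lean on these libraries where they do the work, as an engineer would, in place of code of your own. Each camera call takes 0.05 s, during which the arm holds its last target. There are 200 camera calls.

## Working session

There is one attempt and no reset: what is moved stays moved. The work goes in short steps, Python scripts to look and compute and a tool call to move; the robot and the scene stay as the last step left them, time stands still between calls to the robot, and variables do not carry over. Pictures are saved under pics/ and viewed, at most 14 in all, crops included, and the job is handed in when it is done.

Besides the shell and the picture viewer there is one more tool, called after "Emit:" in YAML: its name, and indented under it one key for each argument. carry_out: Moves the arm, as the interface text tells. Its arguments: {"type":"object","properties":{"claw":{"type":"array","items":{"type":"number"}},"delta_pos":{"type":"array","items":{"type":"array","items":{"type":"number"}}},"angular":{"type":"array","items":{"type":"array","items":{"type":"number"}}},"force":{"type":"number"}},"required":["claw","delta_pos","angular"]}

```bash
mkdir -p pics
python3 - <<'E'
from cell import arm
import cv2, numpy as np
s=arm.observe(); print(s)
for n in ("top","side"):
    p=arm.get_image(n); cv2.imwrite(f"pics/{n}0.png",p["frame"][:,:,::-1])
    print(n,p["mtx"].tolist(),p["dist"],p["T"].tolist())
    for l in ["carton_tray","divided_tray","tall_filter","short_filter","large_bearing","small_bearing","carton_1","grease_tin"]:
        print(l,[(round(d["conf"],2),np.round(np.array(d["centre"])*[512,384],1).tolist()) for d in arm.place_of(l,p)][:5])
E
```

```text
{'clock': 0.0, 'joints': array([-1.45161777,  0.43520126,  0.0249828 ,  1.57411976, -0.01160349,
        1.13400253, -0.07513053]), 'dq': array([ 0.00056746, -0.00062893, -0.00149211,  0.00153674, -0.00059879,
       -0.00169855,  0.00027862]), 'joint_efforts': array([ 4.43305216e-04, -6.67854238e+01,  9.84874964e-01, -3.14471912e+01,
       -6.07854431e-02,  4.27996670e-02,  1.61132607e-04]), 'position': array([0.1374241 , 0.60916561, 0.22594982]), 'ee_rot': array([-3.47825091e-01, -3.12224582e+00,  2.49044524e-03]), 'force': array([-0.63237794,  0.1246229 , -0.77472498]), 'ft_torque': array([ 0.01653511, -0.05998402,  0.03949814]), 'gripper_force': 0.0, 'width': 1.0013654773147564}
top [[412.5442331105939, 0.0, 261.0700840425503], [0.0, 412.5442331105939, 195.09822779032808], [0.0, 0.0, 1.0]] [-0.09430721  0.          0.          0.          0.        ] [[0.026848257326637908, -0.9951753479802942, 0.09436735585372166, 0.47805298338938956], [-0.9996326639817906, -0.026378532520152573, 0.006221745956869965, 0.0012613619843942605], [-0.0037024558324448478, -0.09449973436144442, -0.995
[... 548 characters left out ...]
     0.          0.        ] [[-0.8620128573196788, -0.28129046073098446, 0.42167465007670696, 0.20684067154215371], [-0.5067771932901989, 0.46099218380390533, -0.7284662537363105, 0.6143261210261279], [0.010521890346852213, -0.8416423724916996, -0.5399327797513983, 0.4764722967260498], [0.0, 0.0, 0.0, 1.0]]
carton_tray [(0.71, [183.0, 286.3])]
divided_tray [(0.74, [311.7, 155.2]), (0.56, [193.0, 202.7]), (0.44, [277.9, 179.8])]
tall_filter [(0.78, [278.2, 179.3]), (0.5, [279.0, 239.6])]
short_filter [(0.66, [227.2, 173.7])]
large_bearing [(0.85, [257.2, 198.9])]
small_bearing [(0.8, [321.3, 194.3])]
carton_1 [(0.69, [234.6, 226.3]), (0.57, [280.3, 241.5])]
grease_tin [(0.7, [190.5, 202.5])]
```

View pics/top0.png

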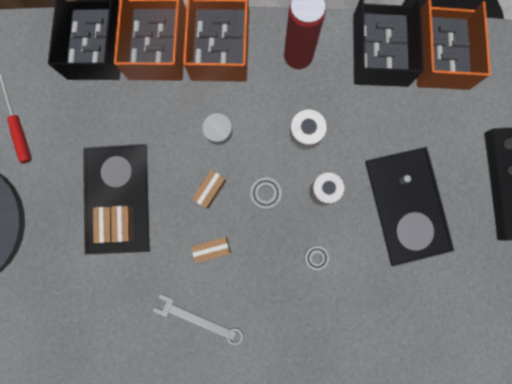

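View pics/side0.png

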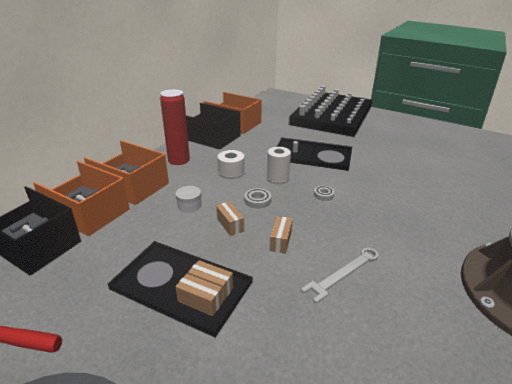

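The top view shows the carton tray at the left (mark at 116,171, layer at 110,225) and the divided tray at the right (post at 407,179, mark at 415,231). Short filter is at (309,127), tall filter at (328,187), large bearing at (266,193), small bearing at (317,258), tin at (217,128), and cartons at (209,190) and (211,250). The side view agrees, with the arm out of both pictures.

```bash
cat > h.py <<'E'
from cell import arm
import cv2, numpy as np
from scipy.optimize import minimize
from scipy.spatial.transform import Rotation as R
def proj(p,X):
    Ti=np.linalg.inv(p["T"]); r=cv2.Rodrigues(Ti[:3,:3])[0]
    return cv2.projectPoints(np.asarray(X,float),r,Ti[:3,3],np.array(p["mtx"]),np.array(p["dist"]))[0][:,0]
def ray(p,uv,z):
    n=cv2.undistortPoints(np.array([[uv]],float),np.array(p["mtx"]),np.array(p["dist"]))[0,0]
    d=p["T"][:3,:3]@[*n,1]; o=p["T"][:3,3]; return (o+d*(z-o[2])/d[2])[:2]
def cyl(r,h,c=(0,0),z=0):
    a=np.linspace(0,6.283,48); return np.array([[c[0]+r*np.cos(t),c[1]+r*np.sin(t),z+q] for t in a for q in (0,h)])
def box(l,w,h,c=(0,0),z=0):
    return np.array([[c[0]+i*l/2,c[1]+j*w/2,z+k*h] for i in(-1,1) for j in(-1,1) for k in(0,1)])
M={"tall_filter":[cyl(.028,.078)],"short_filter":[cyl(.034,.05)],"large_bearing":[cyl(.031,.016)],"small_bearing":[cyl(.0235,.014)],
"grease_tin":[cyl(.0275,.036)],"carton":[box(.066,.032,.036)],"carton_tray":[box(.21,.125,.014),box(.066,.067,.04,(-.05,0))],
"divided_tray":[box(.21,.125,.014),cyl(.007,.034,(.051,0))]}
def draw(p,parts,q,z=0):
    m=np.zeros((384*4,512*4),np.uint8); c,s=np.cos(q[2]),np.sin(q[2])
    for X in parts:
        Y=X@np.array([[c,s,0],[-s,c,0],[0,0,1]])+[q[0],q[1],z]
        cv2.fillConvexPoly(m,cv2.convexHull(np.int32(np.round(proj(p,Y)*4+1.5))),255)
    return cv2.resize(m,(512,384),interpolation=cv2.INTER_AREA)/255.
def fill(m):
    cs=cv2.findContours(m.astype(np.uint8),cv2.RETR_EXTERNAL,cv2.CHAIN_APPROX_NONE)[0]
    o=np.zeros(m.shape,np.uint8); cv2.drawContours(o,[max(cs,key=cv2.contourArea)],-1,1,-1); return o.astype(float)
def fit(name,pm,q0,yaw,z=0):
    """pm: list of (picture, mask); maximise IoU"""
    f=lambda v:sum(1-np.minimum(a,m).sum()/np.maximum(a,m).sum() for p,m in pm for a in [draw(p,M[name],[*v[:2],v[2] if yaw else 0],z)])/len(pm)
    n=3 if yaw else 2; S=np.vstack([q0[:n]]+[np.array(q0[:n])+d for d in np.diag([.008,.008,.15][:n])])
    r=minimize(f,q0[:n],method="Nelder-Mead",options=dict(initial_simplex=S,xatol=2e-4,fatol=1e-4,maxiter=120)); return r.x,r.fun
def rel(x,y,z,yaw):
    """tool shift (cm) and z-turn to a pose with the closing line (tool y) at world angle yaw, tool down"""
    s=arm.observe(); T=R.from_rotvec(s["ee_rot"]); m=T.as_matrix()
    best=None
    for k in(0,np.pi):
        ya=yaw+k; Y=np.array([np.cos(ya),np.sin(ya),0]); Z=np.array([0,0,-1.]); G=np.column_stack([np.cross(Y,Z),Y,Z])
        v=(T.inv()*R.from_matrix(G)).as_rotvec()
        if best is None or abs(v[2])<abs(best[2]): best=v
    print("pos",np.round(s["position"],4),"shift cm",np.round(m.T@(np.array([x,y,z])-s["position"])*100,2),"turn",np.round(best,3),"j7",round(s["joints"][6],2))
E
python3 - <<'E'
from h import *
P={n:arm.get_image(n) for n in("top","side")}
print([p["shot"] for p in P.values()])
for n in M:
    l="carton_1" if n=="carton" else n
    tr={k:[d for d in arm.trace(l,p)] for k,p in P.items()}
    h=max(x[:,2].max() for x in M[n])/2
    for d in tr["top"]:
        if d["conf"]<.4: continue
        q0=ray(P["top"],np.array(d["centre"])*[512,384],h)
        pm=[(P["top"],fill(d["region"]))]
        yaw=n[0]=="c" or n[0]=="d"
        starts=[0]
        if n=="carton": starts=[-.9,0,.9,1.57]
        if n=="divided_tray": starts=[.3]
        r=min((fit(n,pm,[*q0,s],yaw) for s in starts),key=lambda r:r[1])
        print(n,round(d["conf"],2),"top",np.round(r[0],4),round(r[1],3),end=" ")
        # add best matching side mask
        c=proj(P["side"],[[r[0][0],r[0][1],h]])[0]
        sd=[e for e in tr["side"] if np.linalg.norm(np.array(e["centre"])*[512,384]-c)<15]
        if sd:
            r1=fit(n,[(P["side"],fill(sd[0]["region"]))],r[0],yaw); print("side",np.round(r1[0],4),round(r1[1],3))
        else: print()
E
```

```text
[3, 4]
tall_filter 0.66 top [ 0.5618 -0.1115] 0.044 side [ 0.5633 -0.1105] 0.061
tall_filter 0.56 top [0.5126 0.295 ] 0.835 
short_filter 0.77 top [ 0.6797 -0.0778] 0.038 side [ 0.6787 -0.0771] 0.046
large_bearing 0.86 top [ 0.5565 -0.0031] 0.087 
grease_tin 0.89 top [0.6788 0.0939] 0.096 side [0.6749 0.0969] 0.038
carton 0.91 top [ 0.5597  0.1057 -0.531 ] 0.116 side [ 0.559   0.1081 -0.5928] 0.102
carton 0.6 top [ 0.4471  0.0967 -1.2729] 0.067 side [ 0.4459  0.1007 -1.2548] 0.068
carton_tray 0.82 top [0.5385 0.2905 0.0817] 0.018 side [0.5365 0.2936 0.0791] 0.018
divided_tray 0.68 top [ 0.5412 -0.282   0.2518] 0.023 
divided_tray 0.57 top [ 0.7514 -0.0881 -0.5025] 0.813
```

Run:
```python
from h import *
for y in(.785,-.785): rel(.562,-.111,.20,y)
p=arm.get_image("top")
for l,z in(("large_bearing",0),("small_bearing",0)):
    for d in arm.place_of(l,p)[:2]: print(l,d["conf"],ray(p,np.array(d["centre"])*[512,384],z))
ct=np.array([.5375,.292]);dt=np.array([.541,-.282])
def w(o,a,v): return o+np.array([[np.cos(a),-np.sin(a)],[np.sin(a),np.cos(a)]])@v
for n,o,a,v in(("tall",ct,.08,[.055,0]),("c-68",ct,.08,[-.0685,0]),("c-31",ct,.08,[-.0315,0]),("short",dt,.252,[-.051,0]),("bear",dt,.252,[.051,0])): print(n,w(o,a,np.array(v)).round(4))
```

```text
pos [0.1375 0.6097 0.2268] shift cm [-57.27 -60.96   2.67] turn [ 0.    -0.     0.564] j7 -0.08
pos [0.1375 0.6097 0.2268] shift cm [-57.27 -60.96   2.67] turn [ 0.     0.    -1.008] j7 -0.08
large_bearing 0.59 [ 0.56179368 -0.0042926 ]
small_bearing 0.66 [ 0.44093034 -0.10792419]
tall [0.5923 0.2964]
c-68 [0.4692 0.2865]
c-31 [0.5061 0.2895]
short [ 0.4916 -0.2947]
bear [ 0.5904 -0.2693]
```

Emit:
carry_out:
  claw: [9,9,9,9,9,9,9,9,9,9,9,9,9,9,9,9,9,9,9,9]
  delta_pos:
    - [-3,-3.2,0.1]
    - [-3,-3.2,0.1]
    - [-3,-3.2,0.1]
    - [-3,-3.2,0.1]
    - [-3,-3.2,0.1]
    - [-3,-3.2,0.1]
    - [-3,-3.2,0.1]
    - [-3,-3.2,0.1]
    - [-3,-3.2,0.1]
    - [-3,-3.2,0.1]
    - [-3,-3.2,0.1]
    - [-3,-3.2,0.1]
    - [-3,-3.2,0.1]
    - [-3,-3.2,0.1]
    - [-3,-3.2,0.1]
    - [-3,-3.2,0.1]
    - [-3,-3.2,0.1]
    - [-3,-3.2,0.1]
    - [-3,-3.2,0.1]
    - [0,0,0]
  angular:
    - [0,0,0]
    - [0,0,0]
    - [0,0,0]
    - [0,0,0]
    - [0,0,0]
    - [0,0,0]
    - [0,0,0]
    - [0,0,0]
    - [0,0,0]
    - [0,0,0]
    - [0,0,0]
    - [0,0,0]
    - [0,0,0]
    - [0,0,0]
    - [0,0,0]
    - [0,0,0]
    - [0,0,0]
    - [0,0,0]
    - [0,0,0]
    - [0,0,0]
  force: 25

```text
clock: 3.95
position: [0.5614, -0.1155, 0.2079]
ee_rot: [0.358, 3.119, -0.006]
force: [0.7, 0.2, -0.4]
width: 0.979
gripper_force: 0.0
```

Emit:
carry_out:
  claw: [9,9,9,9,9,9]
  delta_pos:
    - [0,0,0]
    - [0,0,0]
    - [0,0,0]
    - [0,0,0]
    - [0,0,0]
    - [0,0,0]
  angular:
    - [0,0,0.141]
    - [0,0,0.141]
    - [0,0,0.141]
    - [0,0,0.141]
    - [0,0,0]
    - [0,0,0]

```text
clock: 4.55
position: [0.5598, -0.1085, 0.2077]
ee_rot: [1.196, 2.905, -0.0]
force: [0.2, -0.4, 0.1]
width: 0.978
gripper_force: 0.0
```

Run:
```python
from h import *
rel(.562,-.111,.035,.785); print(arm.observe()["clock"],arm.observe()["joints"])
```

```text
pos [ 0.5598 -0.1085  0.2077] shift cm [-0.33 -0.02 17.27] turn [-0.     0.     0.004] j7 1.15
4.55 [-0.34284101  0.39790331  0.60999223  1.77142948 -0.2582979   1.05299216
  1.14903058]
```

Emit:
carry_out:
  claw: [9,9,9,9,9,9,9,9,5,5,5,5,5,5]
  delta_pos:
    - [-0.33,0,2.5]
    - [0,0,2.5]
    - [0,0,2.5]
    - [0,0,2.5]
    - [0,0,2.5]
    - [0,0,2.5]
    - [0,0,2.2]
    - [0,0,0]
    - [0,0,0]
    - [0,0,0]
    - [0,0,0]
    - [0,0,0]
    - [0,0,0]
    - [0,0,0]
  angular:
    - [0,0,0]
    - [0,0,0]
    - [0,0,0]
    - [0,0,0]
    - [0,0,0]
    - [0,0,0]
    - [0,0,0]
    - [0,0,0]
    - [0,0,0]
    - [0,0,0]
    - [0,0,0]
    - [0,0,0]
    - [0,0,0]
    - [0,0,0]

```text
clock: 5.95
position: [0.5624, -0.1111, 0.0363]
ee_rot: [1.202, 2.902, 0.001]
force: [-0.5, 1.0, 7.0]
width: 0.605
gripper_force: 25.0
```

Emit:
carry_out:
  claw: [5,5,5,5,5,5,5]
  delta_pos:
    - [0,0,-1]
    - [0,0,-2]
    - [0,0,-2.5]
    - [0,0,-2.5]
    - [0,0,-2.5]
    - [0,0,-1.5]
    - [0,0,0]
  angular:
    - [0,0,0]
    - [0,0,0]
    - [0,0,0]
    - [0,0,0]
    - [0,0,0]
    - [0,0,0]
    - [0,0,0]

```text
clock: 6.65
position: [0.5631, -0.1115, 0.158]
ee_rot: [1.202, 2.899, 0.002]
force: [0.1, 0.0, -3.1]
width: 0.607
gripper_force: 25.0
```

Run:
```python
from h import *
rel(.5923,.2964,.155,.785); print(arm.observe())
```

```text
pos [ 0.5631 -0.1115  0.158 ] shift cm [26.8  30.89  0.31] turn [ 0.002  0.003 -0.   ] j7 1.19
{'clock': 6.65, 'joints': array([-0.31508458,  0.45710435,  0.58778342,  1.82360844, -0.30672007,
        0.94866501,  1.19025742]), 'dq': array([ 0.00947146,  0.03594995, -0.02078667,  0.04073765, -0.01917805,
       -0.04006521,  0.01627651]), 'joint_efforts': array([ -0.48420366, -59.86832857,   9.12586033, -28.01699638,
         0.25078062,   0.83407268,  -0.23876667]), 'position': array([ 0.56311647, -0.11154125,  0.15803026]), 'ee_rot': array([1.20180583e+00, 2.89900250e+00, 1.92751029e-03]), 'force': array([ 0.08060066,  0.00573377, -3.0926523 ]), 'ft_torque': array([-0.07960742,  0.00818823, -0.06673082]), 'gripper_force': 24.999413788318634, 'width': 0.6070440311203802}
```

Emit:
carry_out:
  claw: [5,5,5,5,5,5,5,5,5,5,5,5,5,5,5,5,5,5]
  delta_pos:
    - [0.6,0.69,0]
    - [1.2,1.4,0]
    - [2,2.3,0]
    - [2,2.3,0]
    - [2,2.3,0]
    - [2,2.3,0]
    - [2,2.3,0]
    - [2,2.3,0]
    - [2,2.3,0]
    - [2,2.3,0]
    - [2,2.3,0]
    - [2,2.3,0]
    - [2,2.3,0]
    - [1.6,1.8,0]
    - [1,1.2,0]
    - [0.4,0.5,0]
    - [0,0,0]
    - [0,0,0]
  angular:
    - [0,0,0]
    - [0,0,0]
    - [0,0,0]
    - [0,0,0]
    - [0,0,0]
    - [0,0,0]
    - [0,0,0]
    - [0,0,0]
    - [0,0,0]
    - [0,0,0]
    - [0,0,0]
    - [0,0,0]
    - [0,0,0]
    - [0,0,0]
    - [0,0,0]
    - [0,0,0]
    - [0,0,0]
    - [0,0,0]

```text
clock: 8.45
position: [0.5913, 0.2949, 0.1555]
ee_rot: [1.205, 2.901, -0.002]
force: [0.8, -0.6, -2.9]
width: 0.606
gripper_force: 25.0
```

Run:
```python
from h import *
rel(.5923,.2964,.0415,.785); print(arm.observe()["clock"],arm.observe()["width"])
```

```text
pos [0.5913 0.2949 0.1555] shift cm [ 0.04  0.18 11.4 ] turn [-0.001  0.001 -0.002] j7 0.54
8.45 0.6061221523642352
```

Emit:
carry_out:
  claw: [5,5,5,5,5,5,5,5,5,7.2,7.2,7.2,7.2]
  delta_pos:
    - [0,0.15,2]
    - [0,0,2.5]
    - [0,0,2.5]
    - [0,0,2]
    - [0,0,1.2]
    - [0,0,0.6]
    - [0,0,0.4]
    - [0,0,0.2]
    - [0,0,0]
    - [0,0,0]
    - [0,0,0]
    - [0,0,0]
    - [0,0,0]
  angular:
    - [0,0,0]
    - [0,0,0]
    - [0,0,0]
    - [0,0,0]
    - [0,0,0]
    - [0,0,0]
    - [0,0,0]
    - [0,0,0]
    - [0,0,0]
    - [0,0,0]
    - [0,0,0]
    - [0,0,0]
    - [0,0,0]

```text
clock: 9.75
position: [0.5925, 0.298, 0.0421]
ee_rot: [1.203, 2.902, 0.001]
force: [0.8, 0.7, -0.8]
width: 0.781
gripper_force: 0.0
```

Emit:
carry_out:
  claw: [7.2,7.2,7.2,7.2,7.2,7.2,7.2,7.2]
  delta_pos:
    - [0,0,-1]
    - [0,0,-2]
    - [0,0,-3]
    - [0,0,-3]
    - [0,0,-3]
    - [0,0,-2]
    - [0,0,0]
    - [0,0,0]
  angular:
    - [0,0,0]
    - [0,0,0]
    - [0,0,0]
    - [0,0,0]
    - [0,0,0]
    - [0,0,0]
    - [0,0,0]
    - [0,0,0]

```text
clock: 10.55
position: [0.5923, 0.2979, 0.1824]
ee_rot: [1.203, 2.902, 0.001]
force: [-0.4, 1.4, -1.4]
width: 0.784
gripper_force: 0.0
```

Run:
```python
from h import *
s=arm.observe();print(s["clock"],s["width"],s["force"])
rel(.5595,.107,.09,-.565);rel(.4465,.0987,.09,-1.264)
```

```text
10.55 0.7836770521496579 [-0.42888176  1.35785099 -1.36084012]
pos [0.5923 0.2979 0.1824] shift cm [-11.18 -15.82   9.22] turn [ 1.00e-03 -1.00e-03  1.35e+00] j7 0.52
pos [0.5923 0.2979 0.1824] shift cm [ -3.78 -24.4    9.21] turn [ 1.000e-03  1.000e-03 -1.093e+00] j7 0.52
```

Emit:
carry_out:
  claw: [9,9,9,9,9,9,9,9,9,9,9,9,9,9,9,9,9,9,9,9]
  delta_pos:
    - [-0.2,-1.2,0]
    - [-0.4,-2.8,0]
    - [-0.5,-3.1,0]
    - [-0.5,-3.1,0]
    - [-0.5,-3.1,0]
    - [-0.5,-3.1,0]
    - [-0.5,-3.1,0]
    - [-0.4,-2.8,0]
    - [-0.3,-2.1,0]
    - [0,0,1]
    - [0,0,1]
    - [0,0,1]
    - [0,0,1]
    - [0,0,1]
    - [0,0,1]
    - [0,0,1]
    - [0,0,1]
    - [0,0,1.2]
    - [0,0,0]
    - [0,0,0]
  angular:
    - [0,0,0]
    - [0,0,0]
    - [0,0,0]
    - [0,0,0]
    - [0,0,0]
    - [0,0,0]
    - [0,0,0]
    - [0,0,0]
    - [0,0,0]
    - [0,0,0]
    - [0,0,-0.137]
    - [0,0,-0.137]
    - [0,0,-0.137]
    - [0,0,-0.137]
    - [0,0,-0.137]
    - [0,0,-0.137]
    - [0,0,-0.137]
    - [0,0,-0.134]
    - [0,0,0]
    - [0,0,0]
  force: 15

```text
clock: 12.55
position: [0.4459, 0.0982, 0.0892]
ee_rot: [0.474, -3.104, 0.0]
force: [0.3, 0.6, -0.1]
width: 0.981
gripper_force: 0.0
```

Run:
```python
from h import *
p=arm.get_image("top"); cv2.imwrite("pics/top1.png",p["frame"][:,:,::-1])
rel(.4465,.0987,.011,-1.264)
```

```text
pos [0.4463 0.0983 0.0896] shift cm [-0.04  0.03  7.86] turn [-0.    -0.001 -0.004] j7 1.73
```

View pics/top1.png

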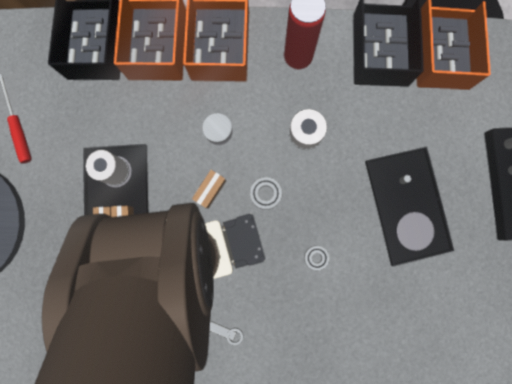

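The tall filter stands in the carton tray (top at 101,165). The arm hides carton B but leaves carton A (209,190) and the bearings in view, all undisturbed.

Emit:
carry_out:
  claw: [9,9,9,9,9,9,6,6,6,6,6,6,6,6,6,6,6,6,6]
  delta_pos:
    - [0,0,1.5]
    - [0,0,2]
    - [0,0,2]
    - [0,0,1.5]
    - [0,0,0.8]
    - [0,0,0]
    - [0,0,0]
    - [0,0,0]
    - [0,0,0]
    - [0,0,0]
    - [0,0,0]
    - [0,0,-1]
    - [0,0,-2]
    - [0,0,-2.5]
    - [0,0,-2.5]
    - [0,0,-2.5]
    - [0,0,-1.5]
    - [0,0,0]
    - [0,0,0]
  angular:
    - [0,0,0]
    - [0,0,0]
    - [0,0,0]
    - [0,0,0]
    - [0,0,0]
    - [0,0,0]
    - [0,0,0]
    - [0,0,0]
    - [0,0,0]
    - [0,0,0]
    - [0,0,0]
    - [0,0,0]
    - [0,0,0]
    - [0,0,0]
    - [0,0,0]
    - [0,0,0]
    - [0,0,0]
    - [0,0,0]
    - [0,0,0]

```text
clock: 14.5
position: [0.4463, 0.0986, 0.1319]
ee_rot: [-0.481, 3.104, 0.001]
force: [0.6, -0.3, -0.8]
width: 0.72
gripper_force: 15.0
```

Run:
```python
from h import *
print(arm.observe()["force"],arm.observe()["width"]*91.8)
rel(.4692,.2865,.13,1.651)
p=arm.get_image("side"); cv2.imwrite("pics/s1.png",p["frame"][:,:,::-1])
```

```text
[ 0.5576161  -0.34595817 -0.7537664 ] 66.09926687191064
pos [0.4463 0.0986 0.1319] shift cm [-7.86 17.22  0.2 ] turn [0.    0.001 0.227] j7 1.7
```

View pics/s1.png

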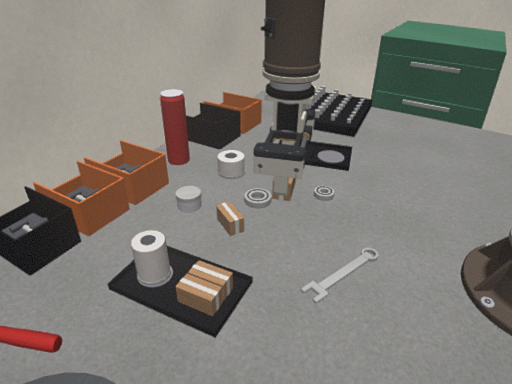

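The carton hangs lengthwise in the gripper (285,188), and the tall filter stands on its mark (base near 153,275).

Emit:
carry_out:
  claw: [6,6,6,6,6,6,6,6,6,6,6,6,6,6,6]
  delta_pos:
    - [-0.4,0.8,0]
    - [-0.8,1.6,0]
    - [-1,2.2,0]
    - [-1,2.2,0]
    - [-1,2.2,0]
    - [-1,2.2,0]
    - [-1,2.2,0]
    - [-0.8,1.8,0]
    - [-0.5,1.2,0]
    - [-0.36,0.82,0]
    - [0,0,0]
    - [0,0,0]
    - [0,0,0]
    - [0,0,0]
    - [0,0,0]
  angular:
    - [0,0,0]
    - [0,0,0]
    - [0,0,0]
    - [0,0,0]
    - [0,0,0]
    - [0,0,0]
    - [0,0,0]
    - [0,0,0]
    - [0,0,0]
    - [0,0,0]
    - [0,0,0.08]
    - [0,0,0.08]
    - [0,0,0.067]
    - [0,0,0]
    - [0,0,0]

```text
clock: 16.05
position: [0.4694, 0.2859, 0.1317]
ee_rot: [0.128, -3.139, 0.001]
force: [0.5, 0.7, -0.2]
width: 0.716
gripper_force: 15.0
```

Run:
```python
from h import *
rel(.4692,.2865,.052,1.651)
p=arm.get_image("top"); q=arm.get_image("side")
for pp in(p,q):
    for d in arm.trace("tall_filter",pp)[:3]:
        r=fit("tall_filter",[(pp,fill(d["region"]))],[.592,.297],False,.004); print(d["conf"],r)
```

```text
pos [0.4694 0.2859 0.1317] shift cm [0.01 0.06 7.97] turn [-0.    -0.     0.001] j7 1.2
0.79 (array([0.59300479, 0.29398872]), np.float64(0.053306953454266726))
0.79 (array([0.59079589, 0.29876199]), np.float64(0.05034164182621104))
```

Emit:
carry_out:
  claw: [6,6,6,6,6,6,6,6,6,8,8,8,8,8,8,8,8,8,8,8]
  delta_pos:
    - [0,0.06,1.2]
    - [0,0,2]
    - [0,0,2]
    - [0,0,1.2]
    - [0,0,0.7]
    - [0,0,0.5]
    - [0,0,0.3]
    - [0,0,0.07]
    - [0,0,0]
    - [0,0,0]
    - [0,0,0]
    - [0,0,0]
    - [0,0,0]
    - [0,0,-1]
    - [0,0,-2]
    - [0,0,-2]
    - [0,0,-2]
    - [0,0,-1]
    - [0,0,0]
    - [0,0,0]
  angular:
    - [0,0,0]
    - [0,0,0]
    - [0,0,0]
    - [0,0,0]
    - [0,0,0]
    - [0,0,0]
    - [0,0,0]
    - [0,0,0]
    - [0,0,0]
    - [0,0,0]
    - [0,0,0]
    - [0,0,0]
    - [0,0,0]
    - [0,0,0]
    - [0,0,0]
    - [0,0,0]
    - [0,0,0]
    - [0,0,0]
    - [0,0,0]
    - [0,0,0]

```text
clock: 18.25
position: [0.469, 0.2869, 0.1317]
ee_rot: [0.126, -3.139, -0.0]
force: [-0.0, -1.5, -0.8]
width: 0.871
gripper_force: 0.0
```

Run:
```python
from h import *
rel(.5595,.107,.09,-.565)
p=arm.get_image("side"); cv2.imwrite("pics/s2.png",cv2.resize(p["frame"][200:340,80:300,::-1],None,fx=3,fy=3))
```

```text
pos [0.469  0.2869 0.1317] shift cm [ -7.58 -18.66   4.17] turn [ 0.    -0.    -0.925] j7 1.2
```

View pics/s2.png

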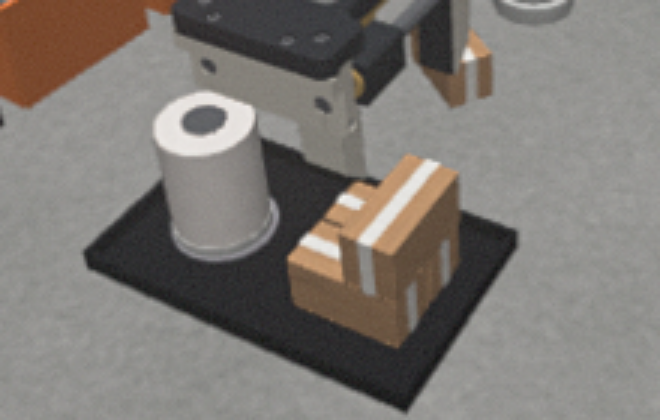

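The first carton lies crosswise and flat on the layer (crop 400,225), at the tray's -x end. Now for carton A.

Emit:
carry_out:
  claw: [9,9,9,9,9,9,9,9,9,9,9,9,9,9,9,9,9,9]
  delta_pos:
    - [-0.5,-1.2,0]
    - [-1,-2.5,0]
    - [-1.2,-3,0]
    - [-1.2,-3,0]
    - [-1.2,-3,0]
    - [-1.2,-3,0]
    - [-0.8,-2,0]
    - [-0.48,-0.96,0]
    - [0,0,0.5]
    - [0,0,0.6]
    - [0,0,0.6]
    - [0,0,0.6]
    - [0,0,0.6]
    - [0,0,0.6]
    - [0,0,0.6]
    - [0,0,0]
    - [0,0,0]
    - [0,0,0]
  angular:
    - [0,0,0]
    - [0,0,0]
    - [0,0,0]
    - [0,0,0]
    - [0,0,0]
    - [0,0,0]
    - [0,0,0]
    - [0,0,0]
    - [0,0,-0.135]
    - [0,0,-0.135]
    - [0,0,-0.135]
    - [0,0,-0.135]
    - [0,0,-0.135]
    - [0,0,-0.125]
    - [0,0,-0.125]
    - [0,0,0]
    - [0,0,0]
    - [0,0,0]

```text
clock: 20.1
position: [0.5598, 0.1072, 0.0911]
ee_rot: [-1.509, 2.755, 0.0]
force: [0.7, 1.1, -0.2]
width: 0.98
gripper_force: 0.0
```

Run:
```python
from h import *
rel(.5595,.107,.0115,-.565)
```

```text
pos [0.5598 0.1072 0.0911] shift cm [0.03 0.02 7.96] turn [ 0.     0.    -0.003] j7 2.37
```

Emit:
carry_out:
  claw: [9,9,9,9,9,9,6,6,6,6,6,6,6,6,6,6,6,6,6]
  delta_pos:
    - [0,0,1.5]
    - [0,0,2]
    - [0,0,2]
    - [0,0,1.6]
    - [0,0,0.8]
    - [0,0,0]
    - [0,0,0]
    - [0,0,0]
    - [0,0,0]
    - [0,0,0]
    - [0,0,0]
    - [0,0,-1]
    - [0,0,-2]
    - [0,0,-2.5]
    - [0,0,-2.5]
    - [0,0,-2.5]
    - [0,0,-1.5]
    - [0,0,0]
    - [0,0,0]
  angular:
    - [0,0,0]
    - [0,0,0]
    - [0,0,0]
    - [0,0,0]
    - [0,0,0]
    - [0,0,0]
    - [0,0,0]
    - [0,0,0]
    - [0,0,0]
    - [0,0,0]
    - [0,0,0]
    - [0,0,0]
    - [0,0,0]
    - [0,0,0]
    - [0,0,0]
    - [0,0,0]
    - [0,0,0]
    - [0,0,0]
    - [0,0,0]

```text
clock: 22.0
position: [0.5596, 0.107, 0.132]
ee_rot: [-1.513, 2.753, 0.0]
force: [-0.4, 0.4, -0.6]
width: 0.721
gripper_force: 14.9
```

Run:
```python
from h import *
print(arm.observe()["width"]*91.8)
rel(.5061,.2895,.13,1.651)
p=arm.get_image("side"); cv2.imwrite("pics/s3.png",cv2.resize(p["frame"][120:340,80:330,::-1],None,fx=2.5,fy=2.5))
```

```text
66.21025493130992
pos [0.5596 0.107  0.132 ] shift cm [-12.54  14.3    0.2 ] turn [0.    0.    0.925] j7 2.37
```

View pics/s3.png

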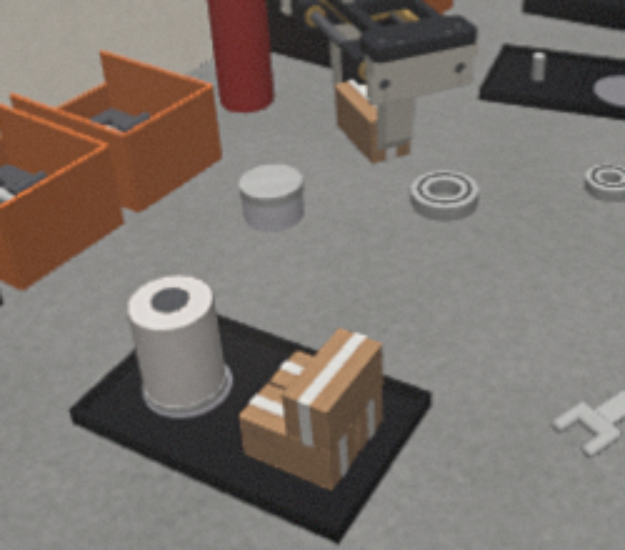

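Carton A hangs in the gripper (crop 370,120). The tin and bearings are where they were.

Emit:
carry_out:
  claw: [6,6,6,6,6,6,6,6,6,6,6,6,6,6,6,6,6,6,6]
  delta_pos:
    - [-0.6,0.7,0]
    - [-1.2,1.4,0]
    - [-1.8,2,0]
    - [-1.8,2,0]
    - [-1.8,2,0]
    - [-1.8,2,0]
    - [-1.5,1.8,0]
    - [-1.2,1.4,0]
    - [-0.6,0.7,0]
    - [-0.24,0.3,0]
    - [0,0,0]
    - [0,0,0]
    - [0,0,0]
    - [0,0,0]
    - [0,0,0]
    - [0,0,0]
    - [0,0,0]
    - [0,0,0]
    - [0,0,0]
  angular:
    - [0,0,0]
    - [0,0,0]
    - [0,0,0]
    - [0,0,0]
    - [0,0,0]
    - [0,0,0]
    - [0,0,0]
    - [0,0,0]
    - [0,0,0]
    - [0,0,0]
    - [0,0,0.1]
    - [0,0,0.125]
    - [0,0,0.14]
    - [0,0,0.14]
    - [0,0,0.14]
    - [0,0,0.14]
    - [0,0,0.14]
    - [0,0,0]
    - [0,0,0]

```text
clock: 23.95
position: [0.5064, 0.2889, 0.1319]
ee_rot: [0.131, -3.139, 0.001]
force: [-0.7, 0.0, -0.9]
width: 0.717
gripper_force: 14.9
```

Run:
```python
from h import *
rel(.5061,.2895,.052,1.651)
for n in("side","top"):
    p=arm.get_image(n)
    for d in arm.trace("carton_1",p): 
        r=fit("carton",[(p,fill(d["region"]))],[.469,.2865,1.65],True,.04); print(n,d["conf"],r)
```

```text
pos [0.5064 0.2889 0.1319] shift cm [0.03 0.07 7.99] turn [-0.001 -0.     0.003] j7 1.24
side 0.77 (array([0.469 , 0.2865, 1.65  ]), np.float64(1.0))
side 0.62 (array([0.46700615, 0.28824432, 1.65754864]), np.float64(0.04002558474218998))
top 0.92 (array([0.46783476, 0.28634645, 1.64299654]), np.float64(0.37615854118001657))
```

Carton 1 is good. Placing carton 2.

Emit:
carry_out:
  claw: [6,6,6,6,6,6,6,6,6,8,8,8,8,8,8,8,8,8,8,8]
  delta_pos:
    - [0,0.07,1.2]
    - [0,0,2]
    - [0,0,2]
    - [0,0,1.2]
    - [0,0,0.7]
    - [0,0,0.5]
    - [0,0,0.3]
    - [0,0,0.07]
    - [0,0,0]
    - [0,0,0]
    - [0,0,0]
    - [0,0,0]
    - [0,0,0]
    - [0,0,-1]
    - [0,0,-2]
    - [0,0,-3]
    - [0,0,-3]
    - [0,0,-2]
    - [0,0,0]
    - [0,0,0]
  angular:
    - [0,0,0]
    - [0,0,0]
    - [0,0,0]
    - [0,0,0]
    - [0,0,0]
    - [0,0,0]
    - [0,0,0]
    - [0,0,0]
    - [0,0,0]
    - [0,0,0]
    - [0,0,0]
    - [0,0,0]
    - [0,0,0]
    - [0,0,0]
    - [0,0,0]
    - [0,0,0]
    - [0,0,0]
    - [0,0,0]
    - [0,0,0]
    - [0,0,0]

```text
clock: 26.15
position: [0.5063, 0.2904, 0.1629]
ee_rot: [-0.126, 3.138, 0.001]
force: [0.3, -0.7, -0.9]
width: 0.87
gripper_force: 0.0
```

Run:
```python
from h import *
rel(.6792,-.0775,.12,.252+1.571);rel(.558,-.0035,.12,.252+1.571)
```

```text
pos [0.5063 0.2904 0.1629] shift cm [-14.28 -38.06   4.28] turn [ 0.001  0.001 -0.172] j7 1.22
pos [0.5063 0.2904 0.1629] shift cm [ -2.79 -29.71   4.27] turn [ 0.001  0.001 -0.172] j7 1.22
```

Emit:
carry_out:
  claw: [9,9,9,9,9,9,9,9,9,9,9,9,9,9,9,9]
  delta_pos:
    - [-0.1,-1.2,0]
    - [-0.3,-2.5,0]
    - [-0.3,-3.5,0]
    - [-0.3,-3.5,0]
    - [-0.3,-3.5,0]
    - [-0.3,-3.5,0]
    - [-0.3,-3.5,0]
    - [-0.3,-3.5,0]
    - [-0.3,-2.5,0]
    - [-0.2,-1.5,0]
    - [-0.1,-1,0]
    - [0,0,2]
    - [0,0,2]
    - [0,0,1]
    - [0,0,0]
    - [0,0,0]
  angular:
    - [0,0,0]
    - [0,0,0]
    - [0,0,0]
    - [0,0,0]
    - [0,0,0]
    - [0,0,0]
    - [0,0,0]
    - [0,0,0]
    - [0,0,0]
    - [0,0,0]
    - [0,0,0]
    - [0,0,-0.086]
    - [0,0,-0.086]
    - [0,0,0]
    - [0,0,0]
    - [0,0,0]

```text
clock: 27.75
position: [0.558, -0.0032, 0.1126]
ee_rot: [0.393, -3.117, -0.0]
force: [0.6, 0.5, 0.5]
width: 0.981
gripper_force: 0.0
```

Run:
```python
from h import *
rel(.558,-.0035,.003,.252+1.571)
p=arm.get_image("side"); cv2.imwrite("pics/s4.png",cv2.resize(p["frame"][120:340,80:330,::-1],None,fx=2.5,fy=2.5))
for d in arm.trace("large_bearing",p): print(d["conf"],np.array(d["centre"])*[512,384],fit("large_bearing",[(p,fill(d["region"]))],[.558,-.0035],False))
```

```text
pos [ 0.558  -0.0032  0.1126] shift cm [ 1.000e-02 -3.000e-02  1.096e+01] turn [ 0.    -0.    -0.001] j7 1.94
0.92 [256.9216 197.4912] (array([0.55702991, 0.00141193]), np.float64(0.11701381695325819))
```

View pics/s4.png

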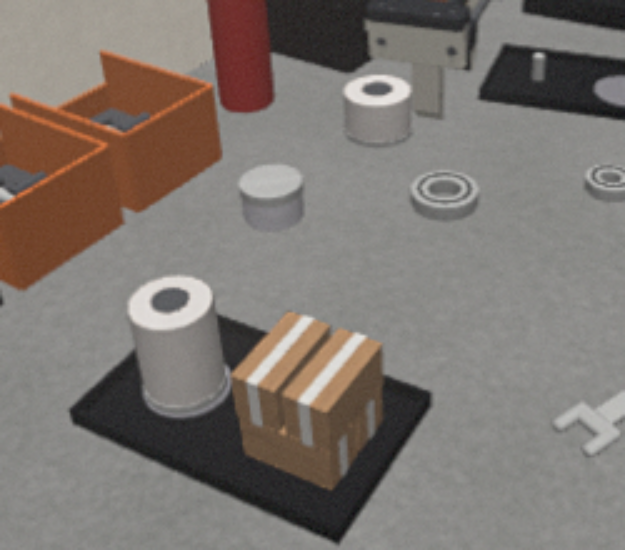

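Both cartons now lie crosswise, side by side on the layer. The fingers hover above the large bearing (crop 445,195).

Emit:
carry_out:
  claw: [9,9,9,9,9,9,9,9,5.5,5.5,5.5,5.5,5.5,5.5,5.5,5.5,5.5,5.5,5.5]
  delta_pos:
    - [0,0.1,2]
    - [0,0,2.5]
    - [0,0,2.5]
    - [0,0,2]
    - [0,0,1.2]
    - [0,0,0.6]
    - [0,0,0.1]
    - [0,0,0]
    - [0,0,0]
    - [0,0,0]
    - [0,0,0]
    - [0,0,0]
    - [0,0,0]
    - [0,0,-1]
    - [0,0,-2]
    - [0,0,-2.5]
    - [0,0,-2.5]
    - [0,0,0]
    - [0,0,0]
  angular:
    - [0,0,0]
    - [0,0,0]
    - [0,0,0]
    - [0,0,0]
    - [0,0,0]
    - [0,0,0]
    - [0,0,0]
    - [0,0,0]
    - [0,0,0]
    - [0,0,0]
    - [0,0,0]
    - [0,0,0]
    - [0,0,0]
    - [0,0,0]
    - [0,0,0]
    - [0,0,0]
    - [0,0,0]
    - [0,0,0]
    - [0,0,0]
  force: 30

```text
clock: 29.75
position: [0.5577, -0.0025, 0.0836]
ee_rot: [-0.395, 3.116, 0.0]
force: [0.0, -0.6, -3.0]
width: 0.659
gripper_force: 30.0
```

Run:
```python
from h import *
print(arm.observe()["width"]*91.8,arm.observe()["joints"])
rel(.5904,-.2693,.10,.252+1.571)
p=arm.get_image("side"); cv2.imwrite("pics/s5.png",cv2.resize(p["frame"][60:260,180:400,::-1],None,fx=3,fy=3))
for d in arm.trace("divided_tray",p)[:2]: print(d["conf"],fit("divided_tray",[(p,fill(d["region"]))],[.541,-.282,.252],True))
```

```text
60.50428143699979 [-0.33580213  0.50080635  0.33912002  1.91829718 -0.23422949  0.75975201
  1.95847168]
pos [ 0.5577 -0.0025  0.0836] shift cm [  3.49 -26.65  -1.64] turn [-0.     0.001  0.   ] j7 1.96
0.63 (array([ 0.541, -0.282,  0.252]), np.float64(1.0))
0.56 (array([ 0.53996161, -0.27977327,  0.23175512]), np.float64(0.034984189976052904))
```

View pics/s5.png

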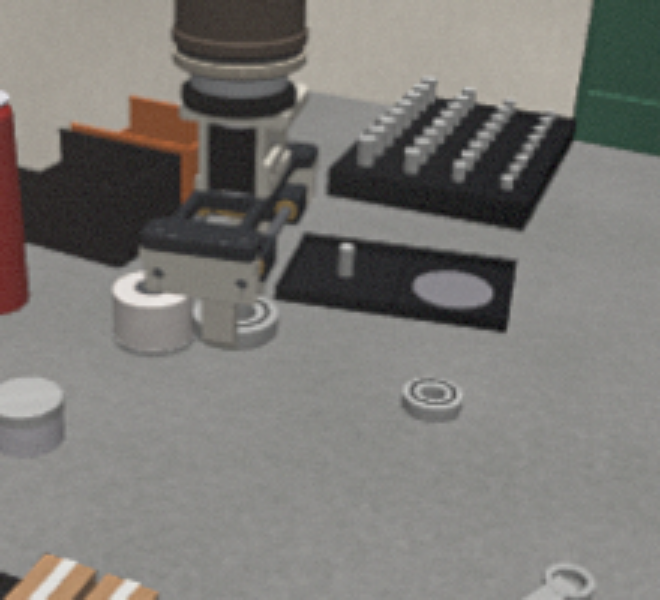

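The bearing is in the grip and looks level (crop 238,320). The post is at (345,260) and the floor around it is free.

Emit:
carry_out:
  claw: [5.5,5.5,5.5,5.5,5.5,5.5,5.5,5.5,5.5,5.5,5.5,5.5,5.5,5.5,5.5]
  delta_pos:
    - [0,0,-0.6]
    - [0.1,-0.9,-1]
    - [0.3,-2,0]
    - [0.4,-3,0]
    - [0.4,-3,0]
    - [0.4,-3,0]
    - [0.4,-3,0]
    - [0.4,-3,0]
    - [0.4,-3,0]
    - [0.3,-2.5,0]
    - [0.2,-1.7,0]
    - [0.1,-1,0]
    - [0.09,-0.55,0]
    - [0,0,0]
    - [0,0,0]
  angular:
    - [0,0,0]
    - [0,0,0]
    - [0,0,0]
    - [0,0,0]
    - [0,0,0]
    - [0,0,0]
    - [0,0,0]
    - [0,0,0]
    - [0,0,0]
    - [0,0,0]
    - [0,0,0]
    - [0,0,0]
    - [0,0,0]
    - [0,0,0]
    - [0,0,0]

```text
clock: 31.35
position: [0.5905, -0.268, 0.0992]
ee_rot: [0.397, -3.116, -0.002]
force: [0.0, 0.6, -2.0]
width: 0.66
gripper_force: 30.0
```

Run:
```python
from h import *
rel(.5904,-.2693,.0085,.252+1.571); s=arm.observe(); print(s["width"],s["position"])
P={n:arm.get_image(n) for n in("top","side")}
for n,p in P.items():
  for d in arm.trace("large_bearing",p)[:1]: print(n,d["conf"],fit("large_bearing",[(p,fill(d["region"]))],[.59,-.269],False,s["position"][2]-.003))
p=P["side"];cv2.imwrite("pics/s6.png",cv2.resize(p["frame"][90:200,240:380,::-1],None,fx=5,fy=5))
```

```text
pos [ 0.5905 -0.268   0.0992] shift cm [ 0.04 -0.14  9.07] turn [0.001 0.    0.001] j7 2.39
0.6595682006084139 [ 0.59048426 -0.26796681  0.09919811]
top 0.59 (array([ 0.61331543, -0.29423682]), np.float64(0.8697168830711228))
side 0.51 (array([ 0.58425995, -0.27117279]), np.float64(0.6653680541316382))
```

View pics/s6.png

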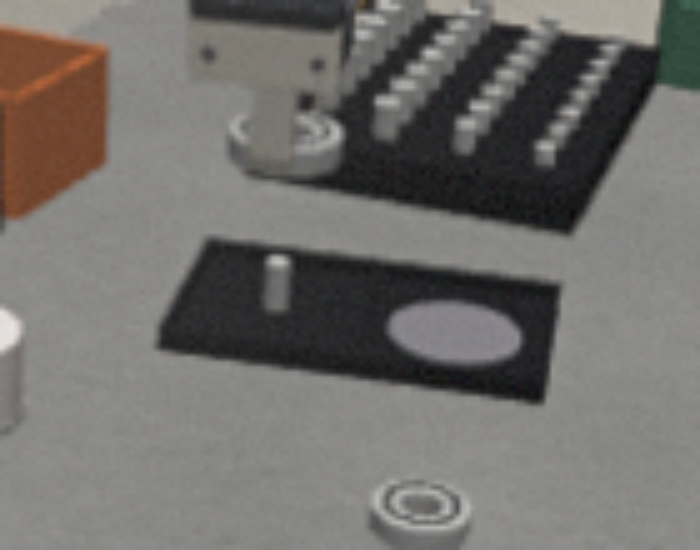

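The bearing is held level, and allowing for the near finger's parallax it is centred. The post top is at crop (278,262). Lowering it in two stages.

Emit:
carry_out:
  claw: [5.5,5.5,5.5,5.5,5.5,5.5,5.5,5.5,5.5,5.5]
  delta_pos:
    - [0,-0.1,1]
    - [0,0,1.5]
    - [0,0,1.5]
    - [0,0,1]
    - [0,0,0.6]
    - [0,0,0.5]
    - [0,0,0.5]
    - [0,0,0.5]
    - [0,0,0]
    - [0,0,0]
  angular:
    - [0,0,0]
    - [0,0,0]
    - [0,0,0]
    - [0,0,0]
    - [0,0,0]
    - [0,0,0]
    - [0,0,0]
    - [0,0,0]
    - [0,0,0]
    - [0,0,0]

```text
clock: 32.55
position: [0.5907, -0.2704, 0.0285]
ee_rot: [-0.395, 3.116, -0.0]
force: [0.4, -0.7, -1.9]
width: 0.66
gripper_force: 30.0
```

Run:
```python
from h import *
rel(.5904,-.2693,.0085,.252+1.571)
```

```text
pos [ 0.5907 -0.2704  0.0285] shift cm [0.   0.11 2.  ] turn [-0.  0. -0.] j7 2.42
```

Emit:
carry_out:
  claw: [5.5,5.5,5.5,5.5,5.5,5.5,7,7,7,7,7,7,7,7,7,7,7]
  delta_pos:
    - [0,0.1,0.6]
    - [0,0,0.6]
    - [0,0,0.4]
    - [0,0,0.3]
    - [0,0,0.1]
    - [0,0,0]
    - [0,0,0]
    - [0,0,0]
    - [0,0,0]
    - [0,0,0]
    - [0,0,-0.8]
    - [0,0,-2]
    - [0,0,-3]
    - [0,0,-3]
    - [0,0,-2]
    - [0,0,0]
    - [0,0,0]
  angular:
    - [0,0,0]
    - [0,0,0]
    - [0,0,0]
    - [0,0,0]
    - [0,0,0]
    - [0,0,0]
    - [0,0,0]
    - [0,0,0]
    - [0,0,0]
    - [0,0,0]
    - [0,0,0]
    - [0,0,0]
    - [0,0,0]
    - [0,0,0]
    - [0,0,0]
    - [0,0,0]
    - [0,0,0]

```text
clock: 34.25
position: [0.5905, -0.2693, 0.1169]
ee_rot: [-0.395, 3.116, -0.0]
force: [-0.0, 0.6, -0.7]
width: 0.763
gripper_force: 0.0
```

Run:
```python
from h import *
rel(.6792,-.0775,.115,.252+1.571)
p=arm.get_image("side");cv2.imwrite("pics/s7.png",cv2.resize(p["frame"][90:200,240:380,::-1],None,fx=5,fy=5))
```

```text
pos [ 0.5905 -0.2693  0.1169] shift cm [-13.37  16.36   0.2 ] turn [-0.     0.001  0.   ] j7 2.38
```

View pics/s7.png

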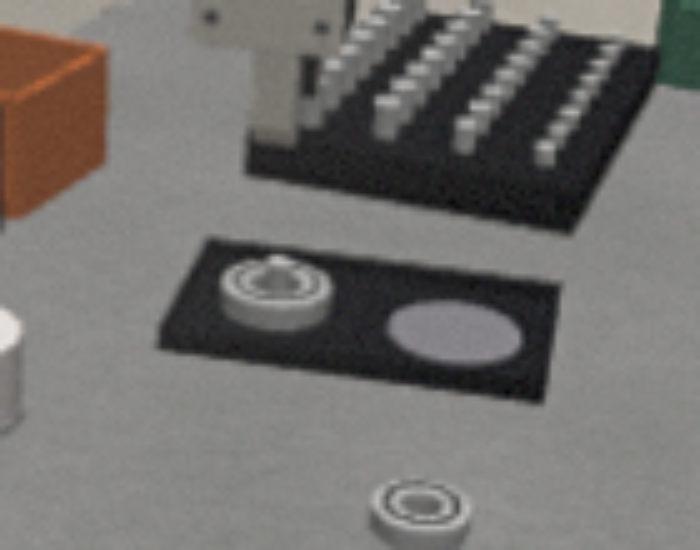

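The large bearing lies flat round the post (crop 277,292). Next is the short filter.

Emit:
carry_out:
  claw: [9,9,9,9,9,9,9,9,9,9]
  delta_pos:
    - [-1,1.2,0]
    - [-2,2.4,0]
    - [-2.4,3,0]
    - [-2.4,3,0]
    - [-2.4,3,0]
    - [-1.6,1.9,0]
    - [-1,1.2,0]
    - [-0.57,0.66,0]
    - [0,0,0]
    - [0,0,0]
  angular:
    - [0,0,0]
    - [0,0,0]
    - [0,0,0]
    - [0,0,0]
    - [0,0,0]
    - [0,0,0]
    - [0,0,0]
    - [0,0,0]
    - [0,0,0]
    - [0,0,0]

```text
clock: 35.3
position: [0.6784, -0.0793, 0.1162]
ee_rot: [0.392, -3.116, 0.002]
force: [-0.8, -0.0, -0.9]
width: 0.981
gripper_force: 0.0
```

Run:
```python
from h import *
rel(.6792,-.0775,.021,.252+1.571)
```

```text
pos [ 0.6784 -0.0793  0.1162] shift cm [-0.13  0.17  9.52] turn [-0.001 -0.001 -0.002] j7 2.07
```

Emit:
carry_out:
  claw: [9,9,9,9,9,9,9,6.2,6.2,6.2,6.2,6.2,6.2,6.2,6.2,6.2,6.2,6.2]
  delta_pos:
    - [-0.1,0.15,1.5]
    - [0,0,2]
    - [0,0,2.5]
    - [0,0,2]
    - [0,0,1]
    - [0,0,0.5]
    - [0,0,0]
    - [0,0,0]
    - [0,0,0]
    - [0,0,0]
    - [0,0,0]
    - [0,0,0]
    - [0,0,-1]
    - [0,0,-2]
    - [0,0,-2.5]
    - [0,0,-2]
    - [0,0,0]
    - [0,0,0]
  angular:
    - [0,0,0]
    - [0,0,0]
    - [0,0,0]
    - [0,0,0]
    - [0,0,0]
    - [0,0,0]
    - [0,0,0]
    - [0,0,0]
    - [0,0,0]
    - [0,0,0]
    - [0,0,0]
    - [0,0,0]
    - [0,0,0]
    - [0,0,0]
    - [0,0,0]
    - [0,0,0]
    - [0,0,0]
    - [0,0,0]

```text
clock: 37.1
position: [0.6794, -0.0756, 0.0962]
ee_rot: [0.395, -3.117, -0.001]
force: [-0.7, 0.2, -2.7]
width: 0.734
gripper_force: 30.0
```

Run:
```python
from h import *
print(arm.observe()["width"]*91.8)
rel(.4916,-.2947,.098,.252+1.571)
```

```text
67.34795377389379
pos [ 0.6794 -0.0756  0.0962] shift cm [ 23.65 -16.53  -0.19] turn [0. 0. 0.] j7 2.07
```

Emit:
carry_out:
  claw: [6.2,6.2,6.2,6.2,6.2,6.2,6.2,6.2,6.2,6.2,6.2,6.2,6.2,6.2,6.2,6.2,6.2]
  delta_pos:
    - [0.7,-0.5,0]
    - [1.4,-1,0]
    - [2.2,-1.5,0]
    - [2.2,-1.5,0]
    - [2.2,-1.5,0]
    - [2.2,-1.5,0]
    - [2.2,-1.5,0]
    - [2.2,-1.5,0]
    - [2.2,-1.5,0]
    - [2.2,-1.5,0]
    - [1.8,-1.3,0]
    - [1.2,-1,0]
    - [0.65,-0.53,0]
    - [0.3,-0.2,0]
    - [0,0,0]
    - [0,0,0]
    - [0,0,0]
  angular:
    - [0,0,0]
    - [0,0,0]
    - [0,0,0]
    - [0,0,0]
    - [0,0,0]
    - [0,0,0]
    - [0,0,0]
    - [0,0,0]
    - [0,0,0]
    - [0,0,0]
    - [0,0,0]
    - [0,0,0]
    - [0,0,0.1]
    - [0,0,0.1]
    - [0,0,0.1]
    - [0,0,0]
    - [0,0,0]

```text
clock: 38.8
position: [0.4912, -0.2947, 0.096]
ee_rot: [-0.071, -3.14, -0.0]
force: [0.8, -0.3, -2.6]
width: 0.736
gripper_force: 30.0
```

Run:
```python
from h import *
rel(.4916,-.2947,.0255,1.523); print(arm.observe()["width"])
```

```text
pos [ 0.4912 -0.2947  0.096 ] shift cm [-0.05  0.    7.05] turn [ 0.    -0.001  0.003] j7 2.25
0.7361449152062854
```

Emit:
carry_out:
  claw: [6.2,6.2,6.2,6.2,6.2,6.2,6.2,6.2,8,8,8,8,8,8,8,8,8,8,8,8]
  delta_pos:
    - [0,0,1]
    - [0,0,2]
    - [0,0,2]
    - [0,0,1]
    - [0,0,0.6]
    - [0,0,0.3]
    - [0,0,0.15]
    - [0,0,0]
    - [0,0,0]
    - [0,0,0]
    - [0,0,0]
    - [0,0,0]
    - [0,0,-0.8]
    - [0,0,-2]
    - [0,0,-3]
    - [0,0,-4]
    - [0,0,-4]
    - [0,0,-2]
    - [0,0,0]
    - [0,0,0]
  angular:
    - [0,0,0]
    - [0,0,0]
    - [0,0,0]
    - [0,0,0]
    - [0,0,0]
    - [0,0,0]
    - [0,0,0]
    - [0,0,0]
    - [0,0,0]
    - [0,0,0]
    - [0,0,0]
    - [0,0,0]
    - [0,0,0]
    - [0,0,0]
    - [0,0,0]
    - [0,0,0]
    - [0,0,0]
    - [0,0,0]
    - [0,0,0]
    - [0,0,0]

```text
clock: 40.8
position: [0.4916, -0.2946, 0.1842]
ee_rot: [0.075, 3.14, -0.0]
force: [-0.4, 0.9, -0.4]
width: 0.869
gripper_force: 0.0
```

Run:
```python
from h import *
P={n:arm.get_image(n) for n in("top","side")}
for n,p in P.items():
  cv2.imwrite(f"pics/end_{n}.png",p["frame"][:,:,::-1])
  for l,q,z in(("short_filter",[.4916,-.2947],.004),("large_bearing",[.5904,-.2693],.004),("tall_filter",[.592,.297],.004)):
    for d in arm.trace(l,p)[:1]: r=fit(l,[(p,fill(d["region"]))],q,False,z); print(n,l,r[0].round(4),round(r[1],3))
  for d in arm.trace("carton_1",p):
    for x in([.469,.2865,1.65],[.506,.29,1.65]):
      r=fit("carton",[(p,fill(d["region"]))],x,True,.04)
      if r[1]<.3: print(n,"carton",r[0].round(4),round(r[1],3))
```

```text
top short_filter [ 0.4912 -0.2696] 0.581
top large_bearing [ 0.5906 -0.2696] 0.045
top tall_filter [0.593  0.2945] 0.088
top carton [0.5071 0.288  1.6473] 0.058
top carton [0.5073 0.2886 1.6693] 0.056
top carton [0.4698 0.2848 1.6392] 0.043
top carton [0.4697 0.2847 1.6411] 0.042
side short_filter [ 0.4919 -0.2925] 0.063
side large_bearing [ 0.5908 -0.2652] 0.196
side tall_filter [0.5933 0.2978] 0.086
side carton [0.5067 0.2913 1.8032] 0.281
side carton [0.507  0.2914 1.8286] 0.282
side carton [0.467  0.2883 1.6557] 0.055
side carton [0.4674 0.2885 1.6512] 0.058
```

View pics/end_side.png

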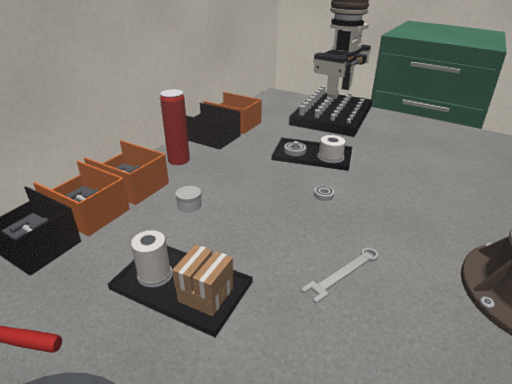

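View pics/end_top.png

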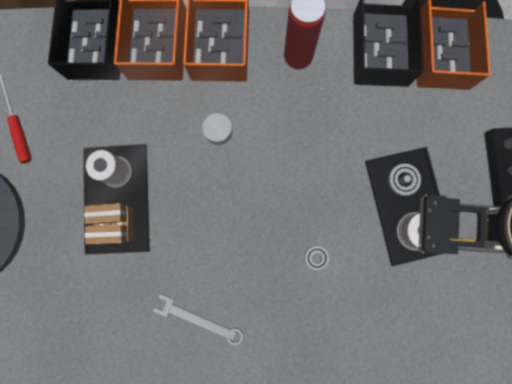

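Both trays are made up: cartons at (203,278) in the side view, tall filter at (151,258), bearing at (295,148) and short filter at (332,149). The tin and small bearing have not moved, so I'm handing in.

```bash
python3 -c "
from cell import arm
print(arm.sign_off())"
```

```text
the job is handed in; nothing more can be done
None
```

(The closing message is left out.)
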